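Hold the dusting stencil over the iced cake

TASK

Get the cake ready for dusting: first turn the stand's lock collar by its yellow handle until the handle lies midway between the two red bars. Then pick up the blue stencil, lift it higher than the pepper mill and carry it over the things in between without bumping or shifting them, never touching the cake. Finish holding it still in the gripper, level and about a centimetre above the cake, centred, its outline matching the cake's; do not put it down.

Things in the scene. Friction and masses are not known exactly. Their poses are not given: they have to be found in the camera images.
- stand: Cake-decorating stand, fixed to the worktop: round aluminium base 244 mm in diameter and 14 mm high, with a glass plate 4 mm thick on it. Origin: centre of the base's underside, on the worktop; z up. The lock collar turns about this centre.
- collar (a joint): Dark steel lock ring (210 mm outside, 192 inside, top 25 mm above the worktop) turning about the stand's vertical centre axis. Rad, growing counter-clockwise from above: 0 unlocked stop, 1.0 locked (handle midway between red bars), 1.25 far stop; starts at 0 to 0.3. From the centre the handle points 1.07 + value from the stand's x axis. Drag about 1 N at the handle; stays where left.
- collar_grip (a point): Grip point in the collar's yellow handle: an upright fin 12 mm thick (along the direction of turning), 30 mm long (radially, 120 to 150 mm from the stand's axis), from 16 to 60 mm above the worktop. The point lies in the fin's middle, 135 mm from the stand's axis, 42 mm above the worktop.
- locked_mark (a point): Point on the stand's rim midway between the two red bars, 113.5 mm from the stand's axis, 15 mm above the worktop (locked direction of the handle).
- cake: Rectangular cake with hard icing, fixed on the stand's plate: 150 mm along its x, 100 mm along its y, 62 mm high, flat top. Origin: centre of its underside, 18 mm above the worktop; z up. It may be turned relative to the stand.
- cake_top (a point): Centre of the cake's flat top, 80 mm above the worktop; same axes as the cake.
- board: Light wooden board, 240 mm (x) by 180 mm (y), 14 mm thick, fixed on the worktop; the stencil lies on it. Origin: centre of its underside.
- stencil: Dusting stencil: blue slotted plate 150 mm along its x, 100 mm along its y, 4 mm thick, with a dark wooden handle bar above its centre; 120 g or so, balanced about its centre. Origin: centre of the plate's underside; z up. Either way round fits the cake.
- stencil_handle (a point): Middle of the stencil's handle bar, 40 mm above the plate's underside. The bar runs along the stencil's x, 80 mm long, 14 mm wide (along y), 16 mm high (32 to 48 mm above the underside); two 10 mm posts, 32 mm either side of the middle, carry it.
- jar: Closed glass jar with a white lid, 84 mm in diameter, 112 mm high, loose. Origin: centre of its underside.
- ramekin: White open ceramic ramekin, 90 mm in diameter, 50 mm high, loose. Origin: centre of its underside.
- mill: Wooden pepper mill, 56 mm in diameter, 120 mm high, loose. Origin: centre of its underside.
Mind the look-alikes: they are no part of the job. There is more than one size of the ramekin; the one meant has the size given above. There is more than one size of the stencil; the job needs the smaller.

How it is judged:
On the way, in this order (a step that is already met when the one before it is completed fails the run):
1. the lock collar's handle rests between the two red bars (value of joint collar between 0.92 and 1.08 rad and velocity of joint collar between -0.05 and 0.05 rad/s), for 0.3 s.
2. the stencil is lifted higher than the pepper mill (height (world z) of stencil above 0.125 m and contact force between the fingers and stencil above 0.5 N), for 0.1 s.
At the end, for the whole second after the job is handed in: Collar within 0.08 rad of locked (1.0). Stencil held still in the fingers, touching neither cake nor stand: underside 3 to 22 mm above the cake, centre within 10 mm, yaw within 0.10 rad, level within 0.09 rad. Jar, ramekin and mill upright, within 15 mm of their start (value of joint collar between 0.92 and 1.08 rad and z of stencil in the frame of cake_top between 0.003 and 0.022 m and horizontal distance between stencil and cake_top below 0.01 m and angle between the x axis of stencil and the x axis of cake, either way round below 0.1 rad and angle between stencil's own z axis and vertical below 0.09 rad and contact force between the fingers and stencil above 0.5 N and contact force between stencil and cake below 0.05 N and contact force between stencil and stand below 0.05 N and linear speed of stencil below 0.02 m/s and angular speed of stencil below 0.15 rad/s and distance of each of jar, ramekin, mill from where it was at the start of the episode below 0.015 m and angle between each of jar, ramekin, mill's own z axis and vertical below 0.2 rad); the arm keeps its last pose, push and grip.
It fails at once if the stencil touches the cake (contact force between stencil and cake above 0.3 N).
It fails at once if the robot touches the cake (contact force between any of the arm, the fingers and cake above 0.5 N).
It fails at once if the stencil strikes the jar, ramekin or mill (contact force between stencil and jar above 0.5 N or contact force between stencil and ramekin above 0.5 N or contact force between stencil and mill above 0.5 N).
It fails at once if the jar, ramekin or mill is shifted or tipped (distance of any of jar, ramekin, mill from where it was at the start of the episode above 0.015 m or angle between any of jar, ramekin, mill's own z axis and vertical above 0.2 rad).
It also fails if it takes over 67 s, if anything falls off the work surface, if the arm or the gripper's body presses on something with over 40 N, if the wrist force passes 120 N, or if a joint passes its speed limit or range.

ROBOT

A 7-joint arm with a two-finger parallel gripper is mounted at the origin on the work surface. World frame = base frame: x ahead of the robot, y to its left, z up, the work surface at z = 0. Lengths are in m, angles in rad, forces in N, time in s.
With the tool pointing down it reaches from about 0.425 to 0.875 m from the base axis. Payload 9.9 kg.
Tool frame: the origin (TCP) lies midway between the tips of the shut fingers; the grasp point (between the pads) lies 19 mm behind it; z points along the fingers, y is the line along which they close (so a half turn about z gives the same grasp; the last joint's range is limited). The gripper opens to 85 mm and grips with 20 to 120 N. Pads are 22 mm wide; open, the fingers measure 114 mm over their backs; the gripper's body (76 mm by 85 mm) begins 54 mm behind the grasp point. The pads swing forward as they close: fully open they stand 13 mm farther back than shut.
Start: joints at [-0.084, 0.576, 0.025, 1.437, -0.015, 1.129, -0.057], TCP at [0.675, 0, 0.231] pointing down, gripper open.
Joint ranges: [-2.76, 2.76], [-0.34, 2.15], [-1.52, 1.57], [0.19, 2.46], [-1.09, 4.23], [0.17, 1.99], [-2.82, 2.82]. Speed limits (rad/s): [2.22, 2.22, 3.01, 3.01, 3.14, 3.14, 3.14].

INTERFACE

Orientations are given as a unit quaternion [w, x, y, z].
In Python, from bench import telemetry, imaging, job_done gives the robot as it stands.
- The arm moves only by the tool arm_command, never from a script. Its argument "increments" is a list of rows, each an object of numbers: "wx", "wy", "wz": the turn, a rotation vector about the tool's x, y, z in rad; "tx", "ty", "tz": the shift along the tool's x, y, z in mm; "fingers": the opening, from 0 (shut) to 1 (fully open). A call has 1 to 10 rows; each row shifts and turns the commanded pose from where the row before left it, along the tool's axes as they then stand; what a row does not reach is not made up. A row lasts 1/8 s, in which the tool goes at most 62.5 mm and 10.7 degrees, less where a joint would pass 70% of its speed; a pose out of reach is approached as far as the arm can. A call with a gripper value outside its range is refused whole. The fingers move at their own pace and stop on an object; the grip force is fixed at half the most. Time passes only in rows, so rows that do not move let the fingers close. It gives the time, the measured TCP pose, the force, the opening and the grip force at its end, in the units of the state.
- telemetry.get_state(): the state, without advancing time (a new reading comes with each control period).
- imaging.read_camera(name): name is "scene" or "side" or "wrist"; returns a dict with "color" (480x640x3 uint8, red, green, blue), "fx", "fy", "cx", "cy" (pixels), "eye" and "attitude" of the camera in the world. Camera axes: x right, y up, looking along -z (the intrinsics and any distortion apply to the point x, -y, -z); pixel columns grow to the right and rows downward; lengths in m; the calibration is good to about 2 mm. A picture is of the moment at which its call begins. There is no depth.
- job_done(): hands the job in; it is judged then, once.
The state is a dict: "clock": time; "q": joint angles; "joint_velocities": joint speeds; "joint_torque": joint torques, N m; "position": TCP position; "tcp_rot": TCP orientation; "ft_force": force on the tool from outside, world axes, zero at the start; "ft_torque": the same for the moment, N m; "finger_gap": opening from 0.0 (shut) to 1.0 (fully open); "grasp_force": force on a finger pad.
Only numpy, scipy, OpenCV 4.12 (cv2) and the standard library are available. Lean on these libraries where they do the work, as an engineer would, in place of code of your own. Each camera call takes 0.05 s, during which the arm holds its last target. There are 200 camera calls.

## Working session

There is one attempt and no reset: what is moved stays moved. The work goes in short steps, Python scripts to look and compute and a tool call to move; the robot and the scene stay as the last step left them, time stands still between calls to the robot, and variables do not carry over. Pictures are saved under pics/ and viewed, at most 10 in all, crops included, and the job is handed in when it is done.

Besides the shell and the picture viewer there is one more tool, called after "Call:" as a command line: name --argument value ..., lists and objects as JSON in quotes. arm_command: Moves the arm, as the interface text tells. Its arguments: {"type":"object","properties":{"increments":{"type":"array"}},"required":["increments"]}

```bash
mkdir -p pics; ls; cat > h.py <<'E'
import numpy as np, cv2
from scipy.spatial.transform import Rotation as R
from bench import telemetry, imaging, job_done
def rq(q): return R.from_quat(np.roll(q,-1))
def shot(n,f=None):
    c=imaging.read_camera(n)
    if f: cv2.imwrite(f'pics/{f}.png',c['color'][...,::-1])
    return c
def K(c): return np.array([[c['fx'],0,c['cx']],[0,c['fy'],c['cy']],[0,0,1]])
def ray(c,uv):
    d=c.get('distortion'); uv=np.array(uv,float).reshape(-1,1,2)
    p=cv2.undistortPoints(uv,K(c),None if d is None else np.array(d,float)).reshape(-1,2)
    v=np.c_[p[:,0],-p[:,1],-np.ones(len(p))]
    return np.array(c['eye']), rq(c['attitude']).apply(v)
def onz(c,uv,z):
    e,v=ray(c,uv); return e+v*((z-e[2])/v[:,2])[:,None]
def proj(c,P):
    p=rq(c['attitude']).inv().apply(np.atleast_2d(P)-c['eye'])
    d=c.get('distortion')
    o,_=cv2.projectPoints((p*[1,-1,-1]).reshape(-1,1,3),np.zeros(3),np.zeros(3),K(c),None if d is None else np.array(d,float)); return o.reshape(-1,2)
def tri(obs):
    A=0;b=0
    for c,uv in obs:
        e,v=ray(c,[uv]); v=v[0]/np.linalg.norm(v[0]); M=np.eye(3)-np.outer(v,v); A=A+M;b=b+M@e
    return np.linalg.solve(A,b)
E
python3 - <<'E'
from h import *
import pickle
cs={n:shot(n,n+'0') for n in('scene','side','wrist')}
pickle.dump(cs,open('c0.pkl','wb'))
for n,c in cs.items(): print(n,{k:v for k,v in c.items() if k!='color'})
s=telemetry.get_state();print(s)
E
```

```text
pics
scene {'fx': 597.3042345540548, 'fy': 597.3042345540548, 'cx': 329.14716153207814, 'cy': 230.20255345966888, 'eye': array([0.96704771, 0.70171018, 1.21602785]), 'attitude': array([0.26217787, 0.09327695, 0.34146369, 0.89775538])}
side {'fx': 541.9613544356423, 'fy': 541.9613544356423, 'cx': 325.0659440622468, 'cy': 233.0369004849449, 'eye': array([0.35105041, 0.85691775, 0.94677707]), 'attitude': array([-0.04548402, -0.02207991,  0.4110044 ,  0.91023023])}
wrist {'fx': 334.07481171399814, 'fy': 334.07481171399814, 'cx': 322.08459991268325, 'cy': 249.1034098340061, 'eye': array([0.67534318, 0.07094232, 0.3737633 ]), 'attitude': array([ 9.90179873e-01, -1.39792980e-01,  1.31637427e-03, -9.24909589e-05])}
{'clock': 0.15, 'q': array([-0.08377326,  0.57637645,  0.02484119,  1.43771668, -0.01496107,
        1.12900346, -0.05646582]), 'joint_velocities': array([ 5.26949238e-04, -1.85866313e-03,  1.10270802e-03, -2.94403055e-03,
        8.76581319e-05, -7.61631838e-04,  3.05797400e-03]), 'joint_torque': array([ 3.53695883e-03, -7.66262698e+01,  2.25340560e+00, -2.86181796e+01,
        1.58117601e-02,  9.86463390e-03, -3.06662548e-05]), 'position': array([ 6.74652303e-01, -1.57347416e-05,  2.30614766e-01]), 'tcp_rot': array([-4.31523934e-04,  7.07084272e-01,  7.07128982e-01, -4.99136231e-04]), 'ft_force': array([0.58169582, 0.07576484, 0.09663895]), 'ft_torque': array([-0.00966925,  0.02165972,  0.03081527]), 'grasp_force': 0.0, 'finger_gap': 1.0002940810395533}
```

View pics/scene0.png

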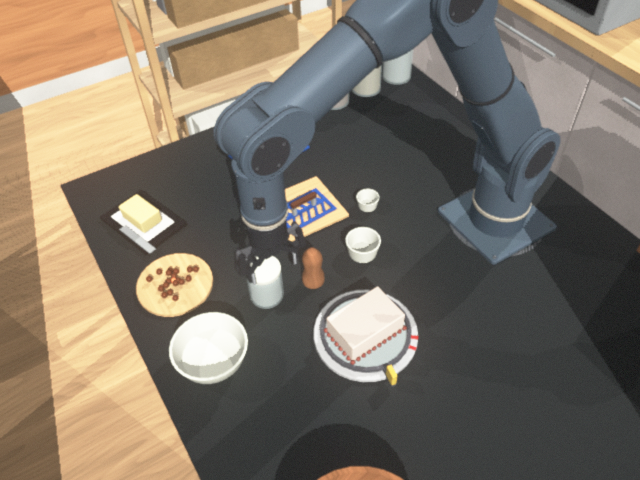

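View pics/side0.png

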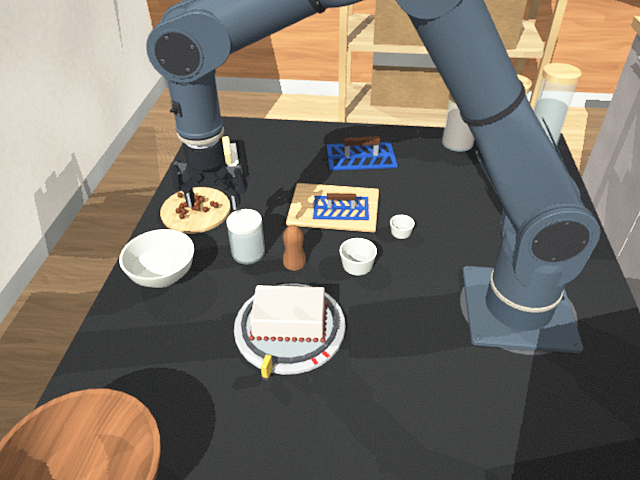

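Scene: stand (366,335), yellow handle (392,375), red bars (414,342), jar (266,282), mill (313,267), ramekin (363,245). 
Stencil candidates in side view: the one on the board (342,208), and a larger one behind it, not on the board (362,155). I take the one on the board. Ramekin candidates: (358,257) and a small one at (402,227). I take the first.

```bash
python3 - <<'E'
from h import *
import pickle
cs=pickle.load(open('c0.pkl','rb'))
def crop(n,x,y,w,h,s): return cv2.resize(cs[n]['color'][y:y+h,x:x+w,::-1],None,fx=s,fy=s,interpolation=cv2.INTER_CUBIC)
a=np.vstack([crop('side',225,275,130,105,3),crop('side',275,175,130,75,3)])
b=np.vstack([crop('scene',305,280,130,105,3),crop('scene',245,165,130,75,3)])
cv2.imwrite('pics/m1.png',np.hstack([a,b]))
E
```

```text
(no output)
```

View pics/m1.png

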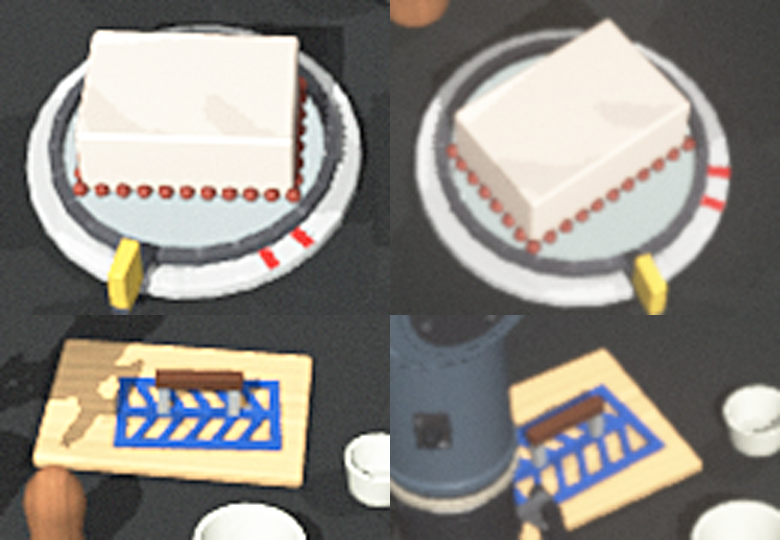

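```bash
python3 - <<'E'
from h import *
import pickle
cs=pickle.load(open('c0.pkl','rb')); S,C=cs['side'],cs['scene']
s=lambda x,y,oy=275,ox=225:(ox+x/3,oy+y/3)
c=lambda x,y,oy=280,ox=305:(ox+(x-390)/3,oy+y/3)
P={}
P['cakeA']=((95,30),(610,20)) ; P['cakeB']=((298,38),(690,103)); P['cakeD']=((80,135),(455,115)); P['cakeC']=((297,138),(535,198))
P['bar1']=((268,259),(712,204)); P['bar2']=((303,237),(719,172)); P['fin_top']=((131,242),(650,263))
for k,(a,b) in P.items():
    p=tri([(S,s(*a)),(C,c(*b))]); P[k]=p; print(k,p.round(4),(proj(S,p)-s(*a)).round(1),(proj(C,p)-c(*b)).round(1))
side=[(200,379-315),(157,378-315),(243,380-315)]
sc=[(566,419-315),(531,437-315),(603,402-315)]
for a,b in zip(side,sc):
    p=tri([(S,s(*a,175,275)),(C,c(*b,165,245))]);print('hbar',p.round(4),(proj(S,p)-s(*a,175,275)).round(1))
# stencil corners on z=.018 from side
q=[(118,380-315),(278,381-315),(284,450-315),(115,446-315)]
print(onz(S,[s(*a,175,275) for a in q],.018).round(4))
print('board',onz(S,[s(*a,175,275) for a in [(63,25),(312,40),(303,167),(35,150)]],.014).round(4))
# stand rim extremes z=.014
print('rimL/R side',onz(S,[s(27,160),s(360,155)],.014).round(4),'scene',onz(C,[c(416,165),c(730,165)],.014).round(4))
for k,a,b in [('ram',(358,249),(363,239)),('mill',(292,228),(313,250)),]:
    print(k,tri([(S,a),(C,b)]).round(4))
print('jar lid',onz(S,[(245,220)],.112),onz(C,[(264,268)],.112),'ram',onz(S,[(358,249)],.05),onz(C,[(363,239)],.05),'mill',onz(S,[(293,267)],0.0))
E
```

```text
cakeA [0.5338 0.1818 0.2469] [[  6.7 -13.8]] [[ 1.6 14. ]]
cakeB [0.4432 0.159  0.1513] [[-9.  13.1]] [[  0.8 -14.4]]
cakeD [0.5846 0.0702 0.0191] [[  6.5 -14.4]] [[ 2.3 15. ]]
cakeC [ 0.4682  0.0093 -0.1483] [[-10.   13.7]] [[  1.2 -16.2]]
bar1 [0.4426 0.202  0.0125] [[-0.1  0.2]] [[-0.  -0.2]]
bar2 [0.4207 0.1823 0.0128] [[-0.2  0.4]] [[-0.  -0.4]]
fin_top [0.5292 0.2347 0.0618] [[-0.7  1.2]] [[-0.1 -1.2]]
hbar [ 0.4268 -0.3079  0.0506] [[-0.1  0.1]]
hbar [ 0.4654 -0.3046  0.0516] [[-0.1  0.1]]
hbar [ 0.3881 -0.3064  0.0531] [[-0.1  0.2]]
[[ 0.5056 -0.3419  0.018 ]
 [ 0.3566 -0.3549  0.018 ]
 [ 0.3471 -0.2552  0.018 ]
 [ 0.4971 -0.246   0.018 ]]
board [[ 0.5666 -0.4049  0.014 ]
 [ 0.326  -0.4041  0.014 ]
 [ 0.3289 -0.2182  0.014 ]
 [ 0.565  -0.2179  0.014 ]]
rimL/R side [[0.6257 0.1349 0.014 ]
 [0.3862 0.1065 0.014 ]] scene [[0.6153 0.0521 0.014 ]
 [0.4109 0.1834 0.014 ]]
ram [ 0.3712 -0.1031  0.0511]
mill [ 0.5265 -0.0907  0.1182]
jar lid [[ 0.64473871 -0.1134689   0.112     ]] [[ 0.64760061 -0.11252183  0.112     ]] ram [[ 0.37102389 -0.10483452  0.05      ]] [[ 0.37094903 -0.1034063   0.05      ]] mill [[ 0.52809212 -0.0777923   0.        ]]
```

View pics/wrist0.png

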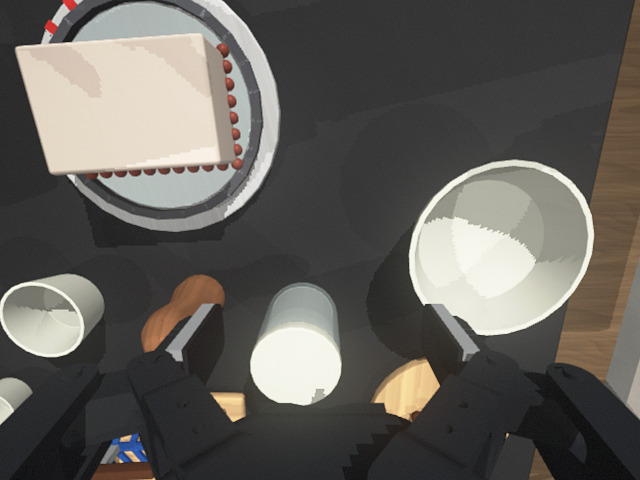

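Wrist view: cake top corners (15,47), (208,34), (233,163), (53,174). Ramekin (45,315), mill (180,310), jar lid (297,365). No second jar or mill.

```bash
python3 - <<'E'
from h import *
import pickle
from scipy.optimize import least_squares
cs=pickle.load(open('c0.pkl','rb')); S,C,W=cs['side'],cs['scene'],cs['wrist']
s=lambda x,y,oy=275,ox=225:(ox+x/3,oy+y/3)
c=lambda x,y,oy=280,ox=305:(ox+(x-390)/3,oy+y/3)
# order A(+x,-y) B(-x,-y) C(-x,+y) D(+x,+y)
obs=[(S,[s(95,30),s(298,38),s(297,138),s(80,135)]),(C,[c(455,115),c(610,20),c(690,103),c(535,198)]),(W,[(233,163),(53,174),(15,47),(208,34)])]
for i,k in enumerate('ABCD'):
    print(k,tri([(o[0],o[1][i]) for o in obs]).round(4))
L=np.array([[75,-50,0],[-75,-50,0],[-75,50,0],[75,50,0]])/1e3
f=lambda p,ob=obs:np.concatenate([(proj(o,R.from_euler('z',p[2]).apply(L)+[p[0],p[1],p[3]])-u).ravel() for o,u in ob])
r=least_squares(f,[.51,.12,-.1,.08]);print('cake',r.x.round(4),f(r.x).reshape(3,4,2).round(1))
b=[tri([(S,s(268,259)),(C,c(712,204)),(W,(70,4))]),tri([(S,s(303,237)),(C,c(719,172)),(W,(50,27))])]
m=np.mean(b,0);print('bars',np.round(b,4))
fin=tri([(S,s(131,242)),(C,c(650,263))])
# stand centre: rim points, wrist right extreme etc. collar inner/outer points
def circ(p):
    out=[]
    for cam,pts in [(S,[s(27,160),s(360,155)]),(C,[c(416,165),c(730,165)]),(W,[(281,110),(250,20),(271,160)])]:
        X=onz(cam,pts,.014)[:,:2]; out+=list(np.hypot(*(X-p[:2]).T)-.122)
    return out
r2=least_squares(circ,[.51,.12]);o=r2.x;print('stand',o.round(4),np.round(circ(o),4))
for n,o in(('rim',o),('cake',r.x[:2])):
    al=np.arctan2(*(m[:2]-o)[::-1]); af=np.arctan2(*(fin[:2]-o)[::-1]);print(n,'lock dir',al,np.hypot(*(m[:2]-o)),'fin',af,np.hypot(*(fin[:2]-o)),'turn',al-af)
E
```

```text
A [0.589  0.0613 0.0727]
B [0.4369 0.0533 0.0738]
C [0.4302 0.1501 0.0766]
D [0.5791 0.1586 0.0769]
cake [0.5122 0.1066 0.0659 0.0765] [[[-2.5  0.1]
  [-1.7 -0.9]
  [-3.3  1.7]
  [-4.   0.8]]

 [[-2.2 -0.2]
  [-2.1 -0.7]
  [-0.8  0.5]
  [-1.8  3.6]]

 [[-8.5  1.2]
  [ 1.   1.9]
  [ 2.6 -0.1]
  [-2.4 -1.6]]]
bars [[0.4425 0.2032 0.0148]
 [0.4208 0.1841 0.0161]]
stand [0.5094 0.1132] [-0.0037  0.0014  0.0002 -0.001   0.0019  0.0025  0.0002]
rim lock dir 2.339424580525333 0.11186890090293986 fin 1.4090445172484687 0.12307237300407864 turn 0.9303800632768642
cake lock dir 2.317113256221626 0.11855526245857771 fin 1.4381247005416933 0.12922548466556713 turn 0.8789885556799328
```

Call:
arm_command --increments '[{"tx": 35, "ty": -21, "tz": 2}, {"tx": 35, "ty": -21, "tz": 3}, {"tx": 35, "ty": -21}, {"tx": 35, "ty": -21}, {"tx": 35, "ty": -21}, {"tx": 35, "ty": -21}, {"tx": 35, "ty": -20}, {"tx": 0}, {"tx": 0}]'

```text
invalid input
```

```bash
python3 - <<'E'
from h import *
import pickle
c=shot('wrist','w1');pickle.dump(c,open('c1.pkl','wb'));print(c['eye'],c['attitude'])
s=telemetry.get_state();print(s['clock'],s['position'],s['tcp_rot'])
E
```

```text
[0.67537925 0.07094007 0.37387432] [ 9.90180748e-01 -1.39787757e-01  1.20737862e-03 -1.11040409e-04]
0.2 [ 6.74739764e-01 -1.00249033e-05  2.30786779e-01] [-3.14128279e-04  7.07094717e-01  7.07118666e-01 -3.94229332e-04]
```

View pics/w1.png

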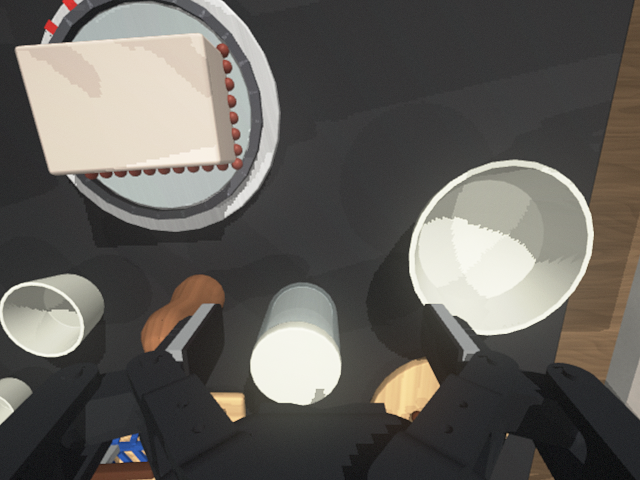

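The picture is unchanged because the move was refused. I'll retry with complete rows.

Call:
arm_command --increments '[{"wx": 0, "wy": 0, "wz": 0, "tx": 35, "ty": -21, "tz": 2, "fingers": 1}]'

```text
clock: 0.32
position: [0.6547, 0.0318, 0.2288]
tcp_rot: [0.001, 0.709, 0.705, -0.001]
ft_force: [1.2, 1.5, 0.3]
finger_gap: 1.004
grasp_force: 0.0
```

Call:
arm_command --increments '[{"wx": 0, "wy": 0, "wz": 0, "tx": 35, "ty": -21, "tz": 2, "fingers": 1}, {"wx": 0, "wy": 0, "wz": 0, "tx": 35, "ty": -21, "tz": 0, "fingers": 1}, {"wx": 0, "wy": 0, "wz": 0, "tx": 35, "ty": -21, "tz": 0, "fingers": 1}, {"wx": 0, "wy": 0, "wz": 0, "tx": 35, "ty": -21, "tz": 0, "fingers": 1}, {"wx": 0, "wy": 0, "wz": 0, "tx": 35, "ty": -21, "tz": 0, "fingers": 1}, {"wx": 0, "wy": 0, "wz": 0, "tx": 35, "ty": -20, "tz": 0, "fingers": 1}, {"wx": 0, "wy": 0, "wz": 0, "tx": 0, "ty": 0, "tz": 0, "fingers": 1}, {"wx": 0, "wy": 0, "wz": 0, "tx": 0, "ty": 0, "tz": 0, "fingers": 1}]'

```text
clock: 1.32
position: [0.5292, 0.2445, 0.2273]
tcp_rot: [0.0, 0.707, 0.707, -0.0]
ft_force: [-0.5, -0.9, -0.8]
finger_gap: 1.0
grasp_force: 0.0
```

```bash
python3 - <<'E'
from h import *
import pickle
c=shot('wrist','w2');pickle.dump(c,open('c1.pkl','wb'));print(c['eye'],c['attitude'])
s=telemetry.get_state();print(s['clock'],s['position'],s['tcp_rot'])
E
```

```text
[0.52975746 0.3154627  0.37043595] [ 9.90141057e-01 -1.40072627e-01  5.21872566e-04 -2.73401763e-04]
1.375 [0.52951729 0.24387896 0.22722855] [ 3.32356851e-04  7.07547588e-01  7.06665588e-01 -2.17232184e-04]
```

View pics/w2.png

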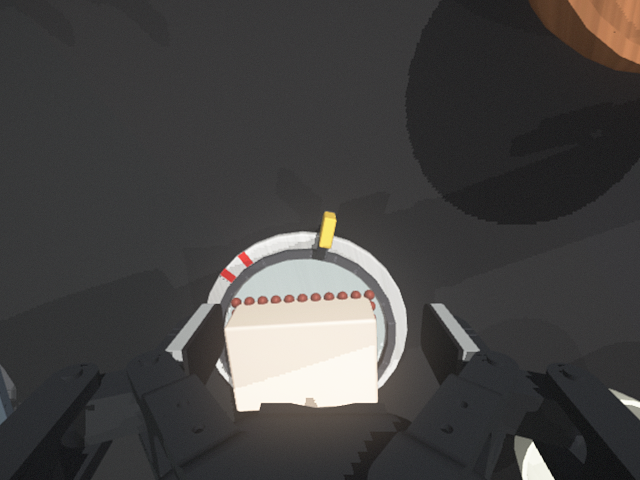

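Wrist view: fin top about (327,231), red bars (245,258) and (228,275). Base rim extremes are right (407,325), top (303,231) and left (208,325). Cake top edge runs (227,330)–(377,322).

```bash
python3 - <<'E'
from h import *
import pickle
from scipy.optimize import least_squares
c=pickle.load(open('c1.pkl','rb'))
g=c['color'].astype(int)
hsv=cv2.cvtColor(c['color'],cv2.COLOR_RGB2HSV)
y=((hsv[...,0]>20)&(hsv[...,0]<32)&(hsv[...,1]>140)&(hsv[...,2]>190)).astype(np.uint8);y[:200]=0;y[260:]=0
P=cv2.findNonZero(y);print('fin top',cv2.minAreaRect(P),P.mean(0))
fc=P.mean(0)[0]; fin=onz(c,[fc],.06)[0]
r=((g[...,0]>180)&(g[...,1]<80)&(g[...,2]<80)).astype(np.uint8)
n,l,st,ce=cv2.connectedComponentsWithStats(r)
bars=[ce[i] for i in range(1,n) if st[i,4]>15];print(bars)
B=onz(c,bars[:2],.0145)
rim=onz(c,[(407,325),(303,231),(208,325),(400,290),(215,300)],.014)[:,:2]
cake=onz(c,[(227,330),(377,322)],.08);print('fin',fin,'bars',B,'cakeCD',cake)
cs=pickle.load(open('c0.pkl','rb'))
s=lambda x,y:(225+x/3,275+y/3); d=lambda x,y:(305+(x-390)/3,280+y/3)
print('fin3',tri([(c,fc),(cs['side'],s(131,242)),(cs['scene'],d(650,263))]))
f=lambda p:np.r_[np.hypot(*(rim-p).T)-.122,np.hypot(*(B[:,:2]-p).T)-.1135,np.hypot(*(fin[:2]-p))-.135]
q=least_squares(f,[.51,.11]);o=q.x;print('centre',o,f(o).round(4))
m=B[:,:2].mean(0)
al=np.arctan2(*(m-o)[::-1]);af=np.arctan2(*(fin[:2]-o)[::-1]);print(al,af,al-af)
E
```

```text
fin top ((327.8887023925781, 229.7603759765625), (12.224472999572754, 34.953392028808594), 10.619654655456543) [[327.92045455 226.69886364]]
[array([245.12820513, 259.14102564]), array([227.72289157, 275.01204819])]
fin [0.53495111 0.24795951 0.06      ] bars [[0.44323029 0.20104499 0.0145    ]
 [0.42225479 0.18214487 0.0145    ]] cakeCD [[0.43682948 0.14970445 0.08      ]
 [0.58239527 0.15832811 0.08      ]]
fin3 [0.53186331 0.24416853 0.07280425]
centre [0.51297908 0.1112871 ] [-0.0046 -0.     -0.0024 -0.0038 -0.0068  0.0002  0.0016  0.0034]
2.3557504624459567 1.4113960360918196 0.944354426354137
```

Call:
arm_command --increments '[{"wx": 0, "wy": 0, "wz": 0, "tx": 3, "ty": 5, "tz": 20, "fingers": 1}, {"wx": 0, "wy": 0, "wz": 0.16, "tx": 0, "ty": 0, "tz": 20, "fingers": 1}, {"wx": 0, "wy": 0, "wz": 0, "tx": 0, "ty": 0, "tz": 45, "fingers": 1}, {"wx": 0, "wy": 0, "wz": 0, "tx": 0, "ty": 0, "tz": 45, "fingers": 1}, {"wx": 0, "wy": 0, "wz": 0, "tx": 0, "ty": 0, "tz": 45, "fingers": 1}, {"wx": 0, "wy": 0, "wz": 0, "tx": 0, "ty": 0, "tz": 26, "fingers": 1}, {"wx": 0, "wy": 0, "wz": 0, "tx": 0, "ty": 0, "tz": 0, "fingers": 1}]'

```text
clock: 2.25
position: [0.5335, 0.2461, 0.0245]
tcp_rot: [-0.0, 0.762, 0.648, -0.002]
ft_force: [0.2, 0.0, -0.5]
finger_gap: 0.999
grasp_force: 0.0
```

```bash
python3 - <<'E'
from h import *
c=shot('wrist','w3');s=telemetry.get_state();print(s['position'],s['tcp_rot'],s['ft_force'])
E
```

```text
[0.5343596  0.24675301 0.02599001] [ 1.12124723e-04  7.61880015e-01  6.47717769e-01 -7.22735441e-04] [ 0.49845683 -0.9572859   0.21337765]
```

View pics/w3.png

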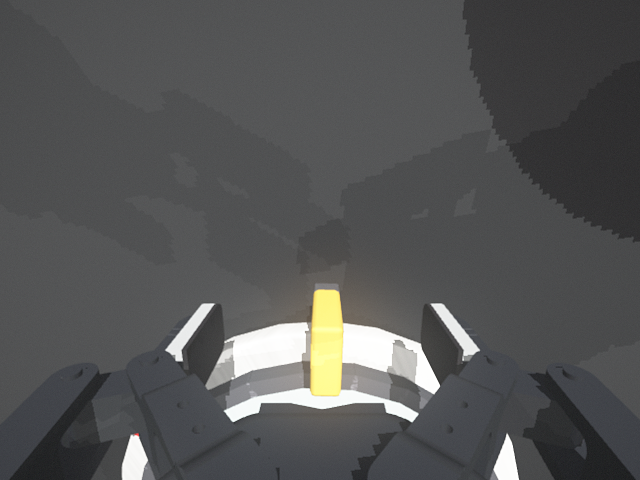

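The fin is centred and aligned between the fingers at (326,340). Closing.

Call:
arm_command --increments '[{"wx": 0, "wy": 0, "wz": 0, "tx": 0, "ty": 0, "tz": 0, "fingers": 0}, {"wx": 0, "wy": 0, "wz": 0, "tx": 0, "ty": 0, "tz": 0, "fingers": 0}, {"wx": 0, "wy": 0, "wz": 0, "tx": 0, "ty": 0, "tz": 0, "fingers": 0}, {"wx": 0, "wy": 0, "wz": 0, "tx": 0, "ty": 0, "tz": 0, "fingers": 0}, {"wx": 0, "wy": 0, "wz": 0, "tx": 0, "ty": 0, "tz": 0, "fingers": 0}, {"wx": 0, "wy": 0, "wz": 0, "tx": 0, "ty": 0, "tz": 0, "fingers": 0}]'

```text
clock: 3.05
position: [0.5341, 0.2482, 0.0268]
tcp_rot: [-0.0, 0.762, 0.648, 0.0]
ft_force: [-1.3, 0.0, 5.3]
finger_gap: 0.126
grasp_force: 58.3
```

Call:
arm_command --increments '[{"wx": 0, "wy": 0, "wz": -0.094, "tx": -0.6, "ty": -12.9, "tz": 0, "fingers": 0}, {"wx": 0, "wy": 0, "wz": -0.094, "tx": -0.6, "ty": -12.9, "tz": 0, "fingers": 0}, {"wx": 0, "wy": 0, "wz": -0.094, "tx": -0.6, "ty": -12.9, "tz": 0, "fingers": 0}, {"wx": 0, "wy": 0, "wz": 0, "tx": 0, "ty": 0, "tz": 0, "fingers": 0}]'

```text
clock: 3.55
position: [0.4939, 0.2496, 0.0268]
tcp_rot: [-0.001, 0.662, 0.75, -0.0]
ft_force: [-4.0, 3.2, 5.1]
finger_gap: 0.127
grasp_force: 58.6
```

```bash
python3 - <<'E'
from h import *
s=telemetry.get_state();p=s['position'];print(p,s['ft_force'],s['ft_torque'])
t=rq(s['tcp_rot']).apply([1,0,0]);print('yaw',np.arctan2(t[1],t[0]),'expect',np.arctan2(p[1]-.1112,p[0]-.5125),np.hypot(p[1]-.1112,p[0]-.5125))
E
```

```text
[0.4938794  0.24955294 0.02683203] [-3.98986391  3.24196771  5.08548303] [ 0.38991959  0.67260056 -0.45422434]
yaw 1.6947935061447166 expect 1.7045800735256498 0.13960036349663002
```

Call:
arm_command --increments '[{"wx": 0, "wy": 0, "wz": -0.094, "tx": -0.6, "ty": -12.9, "tz": 0, "fingers": 0}, {"wx": 0, "wy": 0, "wz": -0.094, "tx": -0.6, "ty": -12.9, "tz": 0, "fingers": 0}, {"wx": 0, "wy": 0, "wz": -0.094, "tx": -0.6, "ty": -12.9, "tz": 0, "fingers": 0}, {"wx": 0, "wy": 0, "wz": -0.094, "tx": -0.6, "ty": -12.9, "tz": 0, "fingers": 0}, {"wx": 0, "wy": 0, "wz": -0.094, "tx": -0.6, "ty": -12.9, "tz": 0, "fingers": 0}, {"wx": 0, "wy": 0, "wz": -0.094, "tx": -0.6, "ty": -12.9, "tz": 0, "fingers": 0}, {"wx": 0, "wy": 0, "wz": -0.094, "tx": -0.6, "ty": -12.9, "tz": 0, "fingers": 0}, {"wx": 0, "wy": 0, "wz": 0, "tx": 0, "ty": 0, "tz": 0, "fingers": 0}, {"wx": 0, "wy": 0, "wz": 0, "tx": 0, "ty": 0, "tz": 0, "fingers": 0}]'

```text
clock: 4.68
position: [0.4119, 0.2117, 0.0267]
tcp_rot: [-0.002, 0.384, 0.923, -0.0]
ft_force: [-15.7, 7.8, 15.3]
finger_gap: 0.133
grasp_force: 63.1
```

```bash
python3 - <<'E'
from h import *
s=telemetry.get_state();p=s['position'];print(p,s['ft_force'],s['ft_torque'])
t=rq(s['tcp_rot']).apply([1,0,0]);print('yaw',np.arctan2(t[1],t[0]),'expect',np.arctan2(p[1]-.1112,p[0]-.5125),np.hypot(p[1]-.1112,p[0]-.5125))
c=shot('wrist');S=shot('side');C=shot('scene')
a=c['color'][240:480,120:520]; b=cv2.resize(S['color'][300:390,225:375],None,fx=2.6,fy=2.6); d=cv2.resize(C['color'][300:390,305:455],None,fx=2.6,fy=2.6)
h=np.hstack([b,d]);im=np.vstack([np.pad(a,((0,0),(0,h.shape[1]-400),(0,0))),h]);cv2.imwrite('pics/m4.png',im[...,::-1])
E
```

```text
[0.41193515 0.21174612 0.02671388] [-15.73165679   7.80923667  15.32843252] [ 1.57846957  3.17761713 -0.82107994]
yaw 2.352861099685978 expect 2.3562876204241636 0.14220692675871602
```

View pics/m4.png

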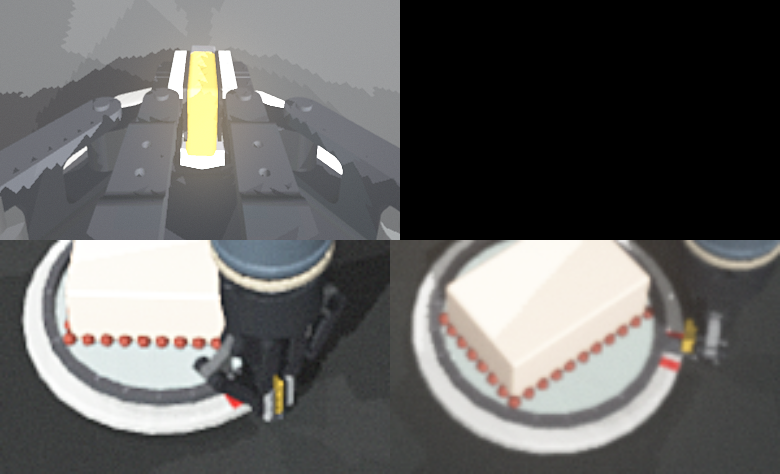

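Call:
arm_command --increments '[{"wx": 0, "wy": 0, "wz": 0, "tx": -2, "ty": 0, "tz": 0, "fingers": 0.3}, {"wx": 0, "wy": 0, "wz": 0, "tx": 0, "ty": 0, "tz": 0, "fingers": 0.5}, {"wx": 0, "wy": 0, "wz": 0, "tx": 0, "ty": 0, "tz": 0, "fingers": 0.6}, {"wx": 0, "wy": 0, "wz": 0, "tx": 0, "ty": 0, "tz": -20, "fingers": 0.6}, {"wx": 0, "wy": 0, "wz": 0, "tx": 0, "ty": 0, "tz": -45, "fingers": 0.6}, {"wx": 0, "wy": 0, "wz": 0, "tx": 0, "ty": 0, "tz": -55, "fingers": 0.6}, {"wx": 0, "wy": 0, "wz": 0, "tx": 0, "ty": 0, "tz": -55, "fingers": 0.6}, {"wx": 0, "wy": 0, "wz": 0, "tx": 0, "ty": 0, "tz": -30, "fingers": 0.6}, {"wx": 0, "wy": 0, "wz": 0, "tx": 0, "ty": 0, "tz": 0, "fingers": 0.6}]'

```text
clock: 5.95
position: [0.418, 0.2091, 0.2334]
tcp_rot: [0.002, 0.386, 0.923, 0.002]
ft_force: [-0.6, 0.1, -0.6]
finger_gap: 0.598
grasp_force: 0.0
```

```bash
python3 - <<'E'
from h import *
import pickle
c=shot('wrist','w5');pickle.dump(c,open('c5.pkl','wb'))
g=c['color'].astype(int);hsv=cv2.cvtColor(c['color'],cv2.COLOR_RGB2HSV)
y=((hsv[...,0]>20)&(hsv[...,0]<32)&(hsv[...,1]>140)&(hsv[...,2]>120)).astype(np.uint8)
r=((g[...,0]>150)&(g[...,1]<80)&(g[...,2]<80)).astype(np.uint8)
for m,z in((y,.05),(r,.0145)):
    n,l,st,ce=cv2.connectedComponentsWithStats(m)
    for i in range(1,n):
        if st[i,4]>30: X=onz(c,[ce[i]],z)[0];d=X[:2]-[.5125,.1112];print(ce[i],st[i],X,np.arctan2(d[1],d[0]),np.hypot(*d))
s=telemetry.get_state();print(s['clock'],s['position'],s['q'])
E
```

```text
[317.65254237 217.80508475] [313 209  13  32 118] [0.40990499 0.21301274 0.05      ] 2.360021491707836 0.1445391687375804
[306.56818182 238.94318182] [303 233   8  13  88] [0.42232946 0.18215322 0.0145    ] 2.4749042129222447 0.11473920715510343
6.0 [0.41728667 0.20857321 0.23188403] [-0.28360823  0.27965693 -0.36153677  1.9564305   0.12336585  0.92451194
  0.07273794]
```

View pics/w5.png

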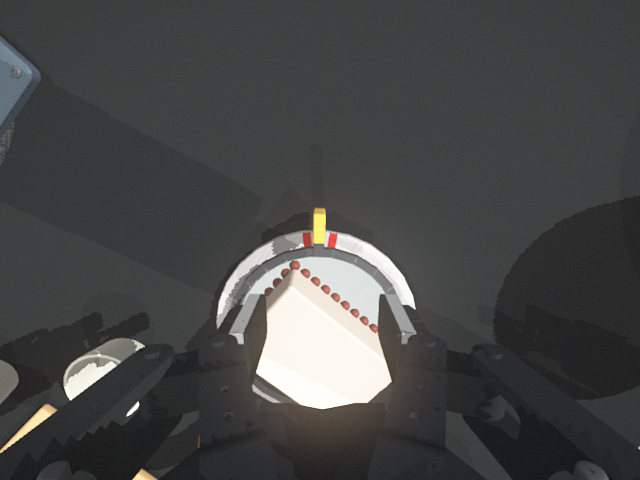

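Fin is at (319,225), midway between the red bars at (306,239) and (333,240), so the collar is locked. Moving to the stencil, high, with the tool turned.

Call:
arm_command --increments '[{"wx": 0, "wy": 0, "wz": 0, "tx": -51, "ty": -23, "tz": 0, "fingers": 1}, {"wx": 0, "wy": 0, "wz": 0, "tx": -51, "ty": -23, "tz": 0, "fingers": 1}, {"wx": 0, "wy": 0, "wz": 0, "tx": -51, "ty": -23, "tz": 0, "fingers": 1}, {"wx": 0, "wy": 0, "wz": 0, "tx": -51, "ty": -23, "tz": 0, "fingers": 1}, {"wx": 0, "wy": 0, "wz": 0.17, "tx": 0, "ty": 0, "tz": 0, "fingers": 1}, {"wx": 0, "wy": 0, "wz": 0.17, "tx": 0, "ty": 0, "tz": 0, "fingers": 1}, {"wx": 0, "wy": 0, "wz": 0.17, "tx": 0, "ty": 0, "tz": 0, "fingers": 1}, {"wx": 0, "wy": 0, "wz": 0.17, "tx": 0, "ty": 0, "tz": 0, "fingers": 1}, {"wx": 0, "wy": 0, "wz": 0.17, "tx": 0, "ty": 0, "tz": 0, "fingers": 1}, {"wx": 0, "wy": 0, "wz": 0.17, "tx": 0, "ty": 0, "tz": 0, "fingers": 1}]'

```text
clock: 7.25
position: [0.4941, -0.0013, 0.2296]
tcp_rot: [-0.001, 0.788, 0.615, -0.001]
ft_force: [0.1, 0.8, -0.5]
finger_gap: 1.0
grasp_force: 0.0
```

Call:
arm_command --increments '[{"wx": 0, "wy": 0, "wz": 0.17, "tx": 0, "ty": 0, "tz": 0, "fingers": 1}, {"wx": 0, "wy": 0, "wz": 0.17, "tx": 0, "ty": 0, "tz": 0, "fingers": 1}, {"wx": 0, "wy": 0, "wz": 0.17, "tx": 0, "ty": 0, "tz": 0, "fingers": 1}, {"wx": 0, "wy": 0, "wz": 0.17, "tx": 0, "ty": 0, "tz": 0, "fingers": 1}, {"wx": 0, "wy": 0, "wz": 0.17, "tx": 0, "ty": 0, "tz": 0, "fingers": 1}, {"wx": 0, "wy": 0, "wz": 0.17, "tx": 0, "ty": 0, "tz": 0, "fingers": 1}, {"wx": 0, "wy": 0, "wz": 0.17, "tx": 0, "ty": 0, "tz": 0, "fingers": 1}, {"wx": 0, "wy": 0, "wz": 0.06, "tx": 0, "ty": 0, "tz": 0, "fingers": 1}, {"wx": 0, "wy": 0, "wz": 0, "tx": 0, "ty": 0, "tz": 0, "fingers": 1}]'

```text
clock: 8.38
position: [0.4942, -0.0011, 0.2299]
tcp_rot: [0.0, 0.999, 0.041, -0.001]
ft_force: [-0.7, 0.2, 0.5]
finger_gap: 1.0
grasp_force: 0.0
```

Call:
arm_command --increments '[{"wx": 0, "wy": 0, "wz": 0, "tx": -15, "ty": 50, "tz": 0, "fingers": 1}, {"wx": 0, "wy": 0, "wz": 0, "tx": -15, "ty": 50, "tz": 0, "fingers": 1}, {"wx": 0, "wy": 0, "wz": 0, "tx": -15, "ty": 50, "tz": 0, "fingers": 1}, {"wx": 0, "wy": 0, "wz": 0, "tx": -15, "ty": 50, "tz": 0, "fingers": 1}, {"wx": 0, "wy": 0, "wz": 0, "tx": -16, "ty": 50, "tz": 0, "fingers": 1}, {"wx": 0, "wy": 0, "wz": 0, "tx": -16, "ty": 50, "tz": 0, "fingers": 1}, {"wx": 0, "wy": 0, "wz": 0, "tx": 0, "ty": 0, "tz": 0, "fingers": 1}, {"wx": 0, "wy": 0, "wz": 0, "tx": 0, "ty": 0, "tz": 0, "fingers": 1}]'

```text
clock: 9.38
position: [0.4271, -0.307, 0.2305]
tcp_rot: [-0.001, 0.999, 0.041, -0.001]
ft_force: [0.3, 0.1, 0.4]
finger_gap: 1.0
grasp_force: 0.0
```

```bash
python3 - <<'E'
from h import *
import pickle
c=shot('wrist','w6');C=shot('scene');pickle.dump((c,C),open('c6.pkl','wb'))
s=telemetry.get_state();print(s['clock'],s['position'],s['tcp_rot'],s['q'])
E
```

```text
9.475 [ 0.42779211 -0.30614979  0.23080236] [-4.64310755e-04  9.99134055e-01  4.16032389e-02 -3.07806010e-04] [ 0.29537398  0.37216755  0.33334343  1.83691933 -0.14647717  0.95742289
 -0.79532066]
```

View pics/w6.png

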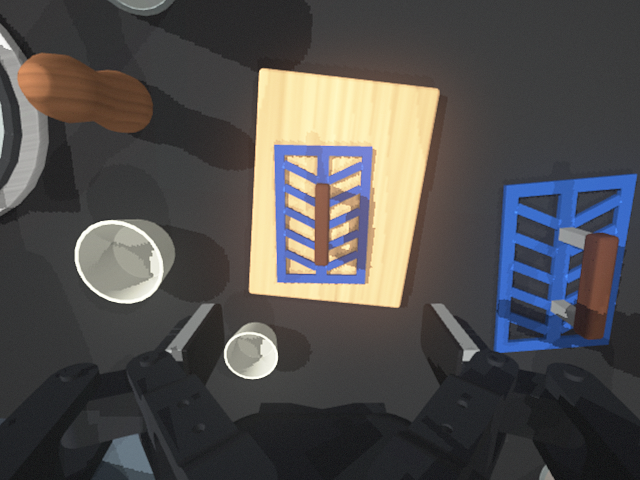

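Wrist view: small stencil on the board, corners (275,146), (371,147), (368,283), (277,283), bar centre (322,225), aligned with the tool. The large look-alike is at (570,265). I've used my ten views, so the rest is numeric.

```bash
python3 - <<'E'
from h import *
import pickle
c,C=pickle.load(open('c6.pkl','rb'));cs=pickle.load(open('c0.pkl','rb'))
hsv=cv2.cvtColor(c['color'],cv2.COLOR_RGB2HSV)
b=((hsv[...,0]>108)&(hsv[...,0]<128)&(hsv[...,1]>120)&(hsv[...,2]>60)).astype(np.uint8);b[:,:250]=0;b[:,400:]=0;b[300:]=0
P=cv2.findNonZero(b);print(cv2.boundingRect(P))
h=cv2.convexHull(P);ap=cv2.approxPolyDP(h,6,True).reshape(-1,2);print('hull',ap.tolist())
X=onz(c,ap,.018);print(X.round(4))
(r0,sz,an)=cv2.minAreaRect(X[:,:2].astype(np.float32)*1000);print('rect',r0,sz,an)
print('bar top on .062',onz(c,[(322,184),(322,225),(322,266)],.062).round(4))
print('tri',tri([(c,(322,225)),(cs['side'],(275+200/3,175+64/3))]))
bro=((hsv[...,0]<12)&(hsv[...,1]>110)&(hsv[...,2]<190)).astype(np.uint8);bro[:,:300]=0;bro[:,345:]=0;bro[:170]=0;bro[280:]=0
q=cv2.findNonZero(bro);print('bar px',cv2.minAreaRect(q))
s=telemetry.get_state();t=rq(s['tcp_rot']);print('tool x yaw',np.arctan2(*t.apply([1,0,0])[1::-1]),t.apply([0,0,1]))
E
```

```text
(275, 145, 97, 138)
hull [[371, 147], [363, 282], [278, 281], [275, 145]]
[[ 0.5068 -0.3496  0.018 ]
 [ 0.3597 -0.3584  0.018 ]
 [ 0.353  -0.2616  0.018 ]
 [ 0.5008 -0.2521  0.018 ]]
rect (430.0758361816406, -305.6111755371094) (148.1214599609375, 97.68409729003906) 3.6970438957214355
bar top on .062 [[ 0.4697 -0.3026  0.062 ]
 [ 0.4314 -0.3057  0.062 ]
 [ 0.3903 -0.309   0.062 ]]
tri [ 0.42784021 -0.30618931  0.05186115]
bar px ((321.5, 224.0), (80.0, 13.0), 90.0)
tool x yaw 0.08323078702354333 [-6.53712596e-04  9.02205922e-04 -9.99999379e-01]
```

Call:
arm_command --increments '[{"wx": 0, "wy": 0, "wz": 0, "tx": 2.5, "ty": 0, "tz": 40, "fingers": 1}, {"wx": 0, "wy": 0, "wz": 0, "tx": 0, "ty": 0, "tz": 50, "fingers": 1}, {"wx": 0, "wy": 0, "wz": 0, "tx": 0, "ty": 0, "tz": 50, "fingers": 1}, {"wx": 0, "wy": 0, "wz": 0, "tx": 0, "ty": 0, "tz": 36, "fingers": 1}, {"wx": 0, "wy": 0, "wz": 0, "tx": 0, "ty": 0, "tz": 20, "fingers": 1}, {"wx": 0, "wy": 0, "wz": 0, "tx": 0, "ty": 0, "tz": 0, "fingers": 1}, {"wx": 0, "wy": 0, "wz": 0, "tx": 0, "ty": 0, "tz": 0, "fingers": 1}]'

```text
clock: 10.35
position: [0.4306, -0.307, 0.0361]
tcp_rot: [0.0, 0.999, 0.041, 0.0]
ft_force: [0.3, -0.5, 0.1]
finger_gap: 1.0
grasp_force: 0.0
```

```bash
python3 - <<'E'
from h import *
c=shot('wrist','w7');hsv=cv2.cvtColor(c['color'],cv2.COLOR_RGB2HSV)
m=((hsv[...,0]<12)&(hsv[...,1]>110)&(hsv[...,2]<200)).astype(np.uint8)
n,l,st,ce=cv2.connectedComponentsWithStats(m)
for i in range(1,n):
    if st[i,4]>150: print(st[i],ce[i],cv2.minAreaRect(cv2.findNonZero((l==i).astype(np.uint8))))
s=telemetry.get_state();print(s['position'],s['ft_force'])
print('TCP proj of (pos, z .062)',proj(c,[s['position'][0],s['position'][1],.062]))
E
```

```text
[ 303  242   35  120 3390] [319.38584071 297.44483776] ((320.0, 301.5), (119.0, 34.0), 90.0)
[ 0.43069259 -0.3071938   0.03630749] [ 0.23467901 -0.36936696 -0.57298298]
TCP proj of (pos, z .062) [[324.4146097  338.44944846]]
```

```bash
python3 - <<'E'
from h import *
c=shot('wrist')
print(onz(c,[(320,242),(320,362)],.062), 'tall end front',onz(c,[(320,242)],.046))
E
```

```text
[[ 0.46995674 -0.30256625  0.062     ]
 [ 0.41973334 -0.30656457  0.062     ]] tall end front [[ 0.46572342 -0.30281734  0.046     ]]
```

Call:
arm_command --increments '[{"wx": 0, "wy": 0, "wz": 0, "tx": 0, "ty": -1.2, "tz": 1, "fingers": 0.5}, {"wx": 0, "wy": 0, "wz": 0, "tx": 0, "ty": 0, "tz": 0, "fingers": 0}, {"wx": 0, "wy": 0, "wz": 0, "tx": 0, "ty": 0, "tz": 0, "fingers": 0}, {"wx": 0, "wy": 0, "wz": 0, "tx": 0, "ty": 0, "tz": 0, "fingers": 0}, {"wx": 0, "wy": 0, "wz": 0, "tx": 0, "ty": 0, "tz": 0, "fingers": 0}, {"wx": 0, "wy": 0, "wz": 0, "tx": 0, "ty": 0, "tz": 0, "fingers": 0}, {"wx": 0, "wy": 0, "wz": 0, "tx": 0, "ty": 0, "tz": 0, "fingers": 0}]'

```text
clock: 11.32
position: [0.4299, -0.3062, 0.0345]
tcp_rot: [0.0, 0.999, 0.04, 0.0]
ft_force: [-2.0, 0.3, 5.6]
finger_gap: 0.155
grasp_force: 59.9
```

Call:
arm_command --increments '[{"wx": 0, "wy": 0, "wz": 0, "tx": 0, "ty": 0, "tz": -10, "fingers": 0}, {"wx": 0, "wy": 0, "wz": 0, "tx": 0, "ty": 0, "tz": -25, "fingers": 0}, {"wx": 0, "wy": 0, "wz": 0, "tx": 0, "ty": 0, "tz": -35, "fingers": 0}, {"wx": 0, "wy": 0, "wz": 0, "tx": 0, "ty": 0, "tz": -35, "fingers": 0}, {"wx": 0, "wy": 0, "wz": 0, "tx": 0, "ty": 0, "tz": -35, "fingers": 0}, {"wx": 0, "wy": 0, "wz": 0, "tx": 0, "ty": 0, "tz": -35, "fingers": 0}, {"wx": 0, "wy": 0, "wz": 0, "tx": 0, "ty": 0, "tz": -25, "fingers": 0}, {"wx": 0, "wy": 0, "wz": 0, "tx": 0, "ty": 0, "tz": -15, "fingers": 0}, {"wx": 0, "wy": 0, "wz": 0, "tx": 0, "ty": 0, "tz": 0, "fingers": 0}, {"wx": 0, "wy": 0, "wz": 0, "tx": 0, "ty": 0, "tz": 0, "fingers": 0}]'

```text
clock: 12.58
position: [0.4294, -0.3057, 0.2483]
tcp_rot: [-0.0, 0.999, 0.04, -0.001]
ft_force: [1.0, 0.8, -2.1]
finger_gap: 0.15
grasp_force: 59.1
```

```bash
cat > st.py <<'E'
from h import *
# stencil corners in a wrist picture -> pose in tool frame
def hull(c,x0=200,x1=460):
    hsv=cv2.cvtColor(c['color'],cv2.COLOR_RGB2HSV)
    b=((hsv[...,0]>106)&(hsv[...,0]<130)&(hsv[...,1]>110)&(hsv[...,2]>50)).astype(np.uint8)
    n,l,st,ce=cv2.connectedComponentsWithStats(b);
    return [(st[i].tolist(),cv2.approxPolyDP(cv2.convexHull(cv2.findNonZero((l==i).astype(np.uint8))),5,True).reshape(-1,2).tolist()) for i in range(1,n) if st[i,4]>150]
E
python3 - <<'E'
from st import *
c=shot('wrist','w8')
for h in hull(c): print(h, onz(c,h[1],telemetry.get_state()['position'][2]-.0165).round(4).tolist())
s=telemetry.get_state();print(s['clock'],s['position'],s['tcp_rot'],s['ft_force'],s['ft_torque'],s['grasp_force'],s['finger_gap'])
S=shot('side','s8')
for h in hull(S): print(h)
T=rq(s['tcp_rot'])
for z in (0,.004):
  print('pred side',proj(S,[s['position']+T.apply([a*.075,b*.05,.0205-z]) for a,b in((1,1),(-1,1),(-1,-1),(1,-1))]).round(1).tolist(),'wrist',proj(c,[s['position']+T.apply([a*.075,b*.05,.0205-z]) for a,b in((1,1),(-1,1),(-1,-1),(1,-1))]).round(1).tolist())
E
```

```text
([213, 141, 221, 207, 19525], [[432, 143], [415, 337], [406, 347], [238, 347], [228, 336], [213, 142]]) [[0.5081, -0.3489, 0.2317], [0.4087, -0.3569, 0.2317], [0.4022, -0.353, 0.2317], [0.3948, -0.2618, 0.2317], [0.4011, -0.2564, 0.2317], [0.5005, -0.2494, 0.2317]]
([488, 174, 136, 173, 11589], [[622, 174], [597, 338], [489, 346], [496, 186]]) [[0.5015, -0.4397, 0.2317], [0.416, -0.4548, 0.2317], [0.4065, -0.3979, 0.2317], [0.4914, -0.3823, 0.2317]]
12.625 [ 0.42933096 -0.30570134  0.24818211] [-5.26045722e-04  9.99182561e-01  4.04124699e-02 -8.75165847e-04] [ 0.01939317  0.94826567 -1.56105111] [-0.00098749  0.04616912 -0.03835627] 59.0526008605957 0.1544440738936489
([311, 129, 87, 42, 2091], [[397, 167], [330, 170], [311, 151], [313, 129], [371, 129], [390, 142]])
pred side [[312.4, 129.8], [371.1, 130.2], [372.8, 151.6], [310.8, 151.2]] wrist [[430.3, 143.3], [407.7, 408.8], [238.9, 408.9], [216.6, 143.4]]
pred side [[312.4, 128.4], [371.1, 128.8], [372.9, 150.2], [310.8, 149.8]] wrist [[433.1, 143.0], [409.4, 413.9], [237.3, 413.9], [213.9, 143.2]]
```

```bash
python3 - <<'E'
from h import *
import pickle
from scipy.optimize import minimize
from scipy.ndimage import map_coordinates
cs=pickle.load(open('c0.pkl','rb'))
views={'side0':cs['side'],'scene0':cs['scene'],'wr0':cs['wrist']}
def gm(c):
    L=cv2.GaussianBlur(c['color'],(0,0),1.2).astype(np.float32); 
    return np.sqrt(sum(cv2.Sobel(L[...,k],cv2.CV_32F,a,1-a)**2 for k in range(3) for a in(0,1))).clip(0,150)
t=np.linspace(-.92,.92,40)[:,None];h=np.array([.0745,.0495])
E=np.vstack([np.c_[t,0*t+1],np.c_[t,0*t-1],np.c_[0*t+1,t],np.c_[0*t-1,t]])*h
def sc(p,G,c,z=.08):
    P=R.from_euler('z',p[2]).apply(np.c_[E,0*E[:,0]])+[p[0],p[1],z]
    q=proj(c,P); return -map_coordinates(G,q[:,::-1].T,order=1,mode='nearest')
Gs={n:gm(c) for n,c in views.items()}
def best(names):
    f=lambda p:sum(sc(p,Gs[n],views[n]).mean() for n in names)
    g=[(f((x,y,w)),x,y,w) for x in np.arange(.5,.526,.003) for y in np.arange(.094,.123,.003) for w in np.arange(-.02,.15,.02)]
    b=min(g); r=minimize(f,b[1:],method='Nelder-Mead',options=dict(initial_simplex=[np.array(b[1:])+d for d in([0,0,0],[.003,0,0],[0,.003,0],[0,0,.02])])); return r.x.round(4),round(r.fun,1)
for n in views: print(n,best([n]))
print('all',best(list(views)))
E
```

```text
side0 (array([0.5105, 0.1037, 0.0551]), np.float64(-125.2))
scene0 (array([0.5112, 0.1095, 0.053 ]), np.float64(-121.6))
wr0 (array([0.5107, 0.1066, 0.0632]), np.float64(-149.7))
all (array([0.5106, 0.1068, 0.0516]), np.float64(-386.2))
```

Call:
arm_command --increments '[{"wx": 0, "wy": 0, "wz": 0, "tx": 6, "ty": -20, "tz": 0, "fingers": 0}, {"wx": 0, "wy": 0, "wz": 0, "tx": 12, "ty": -42, "tz": 0, "fingers": 0}, {"wx": 0, "wy": 0, "wz": 0, "tx": 13, "ty": -46, "tz": 0, "fingers": 0}, {"wx": 0, "wy": 0, "wz": 0, "tx": 13, "ty": -46, "tz": 0, "fingers": 0}, {"wx": 0, "wy": 0, "wz": 0, "tx": 13, "ty": -46, "tz": 0, "fingers": 0}, {"wx": 0, "wy": 0, "wz": 0, "tx": 13, "ty": -46, "tz": 0, "fingers": 0}, {"wx": 0, "wy": 0, "wz": 0, "tx": 13, "ty": -46, "tz": 0, "fingers": 0}, {"wx": 0, "wy": 0, "wz": 0, "tx": 13, "ty": -46, "tz": 0, "fingers": 0}, {"wx": 0, "wy": 0, "wz": 0, "tx": 12, "ty": -42, "tz": 0, "fingers": 0}, {"wx": 0, "wy": 0, "wz": 0, "tx": 7, "ty": -24, "tz": 0, "fingers": 0}]'

```text
clock: 13.92
position: [0.5116, 0.1085, 0.2483]
tcp_rot: [-0.0, 0.999, 0.042, -0.001]
ft_force: [0.2, -0.8, -1.9]
finger_gap: 0.154
grasp_force: 59.0
```

Call:
arm_command --increments '[{"wx": 0, "wy": 0, "wz": 0.024, "tx": 0, "ty": 0, "tz": 10, "fingers": 0}, {"wx": 0, "wy": 0, "wz": 0, "tx": 0, "ty": 0, "tz": 25, "fingers": 0}, {"wx": 0, "wy": 0, "wz": 0, "tx": 0, "ty": 0, "tz": 25, "fingers": 0}, {"wx": 0, "wy": 0, "wz": 0, "tx": 0, "ty": 0, "tz": 20, "fingers": 0}, {"wx": 0, "wy": 0, "wz": 0, "tx": 0, "ty": 0, "tz": 10, "fingers": 0}, {"wx": 0, "wy": 0, "wz": 0, "tx": 0, "ty": 0, "tz": 0, "fingers": 0}, {"wx": 0, "wy": 0, "wz": 0, "tx": 0, "ty": 0, "tz": 0, "fingers": 0}]'

```text
clock: 14.8
position: [0.5122, 0.1056, 0.1598]
tcp_rot: [-0.0, 1.0, 0.028, 0.0]
ft_force: [-0.1, 0.3, -1.0]
finger_gap: 0.155
grasp_force: 59.0
```

```bash
cat > chk.py <<'E'
from st import *
s=telemetry.get_state();T=rq(s['tcp_rot']);x=T.apply([1,0,0]);print(s['clock'],s['position'],'yaw',np.arctan2(x[1],x[0]),'tool z',T.apply([0,0,1]).round(4),s['grasp_force'])
for n in('side','scene','wrist'):
    c=shot(n)
    for h in hull(c): print(n,h)
    print(' pred top',proj(c,[s['position']+T.apply([a*.075,b*.05,.0165]) for a,b in((1,1),(-1,1),(-1,-1),(1,-1))]).round(1).tolist())
E
python3 chk.py
```

```text
14.8 [0.51222556 0.1056158  0.1598452 ] yaw 0.05627981910179234 tool z [ 8.e-04  1.e-04 -1.e+00] 59.01395380496979
side ([326, 142, 72, 29, 1281], [[397, 167], [330, 170], [326, 144], [390, 142]])
side ([245, 263, 79, 40, 1502], [[323, 265], [319, 302], [245, 300], [253, 263]])
 pred top [[251.7, 262.8], [322.6, 264.9], [320.2, 300.8], [244.3, 298.3]]
scene ([228, 126, 81, 53, 1298], [[308, 146], [257, 178], [228, 156], [281, 126]])
scene ([324, 275, 83, 58, 1065], [[406, 298], [352, 332], [324, 302], [356, 282], [384, 275]])
 pred top [[323.7, 300.5], [377.8, 268.4], [406.5, 297.8], [351.4, 332.7]]
wrist ([214, 142, 220, 206, 20331], [[433, 143], [415, 337], [406, 347], [238, 347], [228, 334], [214, 143]])
 pred top [[433.6, 143.1], [409.8, 413.9], [237.6, 413.9], [214.5, 143.1]]
```

Call:
arm_command --increments '[{"wx": 0, "wy": 0, "wz": 0, "tx": -1, "ty": -1, "tz": 8, "fingers": 0}, {"wx": 0, "wy": 0, "wz": 0, "tx": 0, "ty": 0, "tz": 12, "fingers": 0}, {"wx": 0, "wy": 0, "wz": 0, "tx": 0, "ty": 0, "tz": 10, "fingers": 0}, {"wx": 0, "wy": 0, "wz": 0, "tx": 0, "ty": 0, "tz": 7, "fingers": 0}, {"wx": 0, "wy": 0, "wz": 0, "tx": 0, "ty": 0, "tz": 5, "fingers": 0}, {"wx": 0, "wy": 0, "wz": 0, "tx": 0, "ty": 0, "tz": 4, "fingers": 0}, {"wx": 0, "wy": 0, "wz": 0, "tx": 0, "ty": 0, "tz": 0, "fingers": 0}, {"wx": 0, "wy": 0, "wz": 0, "tx": 0, "ty": 0, "tz": 0, "fingers": 0}, {"wx": 0, "wy": 0, "wz": 0, "tx": 0, "ty": 0, "tz": 0, "fingers": 0}, {"wx": 0, "wy": 0, "wz": 0, "tx": 0, "ty": 0, "tz": 0, "fingers": 0}]'

```text
clock: 16.2
position: [0.5109, 0.1069, 0.1135]
tcp_rot: [-0.0, 1.0, 0.028, 0.0]
ft_force: [-1.1, 0.4, -1.3]
finger_gap: 0.154
grasp_force: 59.0
```

```bash
python3 chk.py; python3 - <<'E'
from h import *
# cake front edge/verticals check in side view: profile below stencil's front edge, and objects/collar check vs start
import pickle
cs=pickle.load(open('c0.pkl','rb'));S=shot('side');C=shot('scene')
a=S['color'].astype(int);
for x in (258,285,312): print(x,[(y,a[y,x].tolist()) for y in range(308,330,2)])
for n,c,pts in(('side',S,[(245,240,20,28),(293,248,14,24),(358,257,20,18)]),):
    for x,y,w,h in pts: print(n,(x,y),np.abs(c['color'][y-h:y+h,x-w:x+w].astype(int)-cs[n]['color'][y-h:y+h,x-w:x+w]).mean().round(1))
g=C['color'].astype(int);hsv=cv2.cvtColor(C['color'],cv2.COLOR_RGB2HSV)
y=((hsv[...,0]>20)&(hsv[...,0]<32)&(hsv[...,1]>140)&(hsv[...,2]>120)).astype(np.uint8);y[:320]=0;y[400:]=0;y[:,:380]=0;y[:,450:]=0
P=cv2.findNonZero(y).mean(0)[0];X=onz(C,[P],.045)[0,:2]-[.512,.110];print('fin dir',P,np.arctan2(X[1],X[0]),np.hypot(*X))
E
```

```text
16.2 [0.51085849 0.10685654 0.11345272] yaw 0.05686664832300347 tool z [ 3.e-04  1.e-04 -1.e+00] 59.03546154499054
side ([326, 142, 72, 29, 1285], [[397, 167], [330, 170], [326, 144], [390, 142]])
side ([247, 279, 78, 39, 1403], [[324, 281], [321, 317], [247, 315], [255, 279]])
 pred top [[254.2, 278.6], [323.3, 280.7], [321.0, 316.6], [247.1, 314.2]]
scene ([228, 126, 81, 53, 1327], [[308, 146], [257, 178], [228, 156], [281, 126]])
scene ([326, 287, 79, 58, 1001], [[404, 310], [352, 344], [326, 314], [383, 287]])
 pred top [[324.9, 312.6], [377.6, 280.7], [405.6, 309.9], [351.9, 344.4]]
wrist ([214, 142, 219, 206, 20795], [[432, 144], [415, 337], [406, 347], [238, 347], [228, 333], [214, 143]])
 pred top [[433.2, 142.8], [409.4, 413.9], [237.2, 414.0], [213.7, 142.9]]
258 [(308, [102, 119, 176]), (310, [47, 106, 213]), (312, [57, 111, 210]), (314, [52, 109, 211]), (316, [228, 214, 223]), (318, [251, 244, 233]), (320, [255, 255, 255]), (322, [252, 248, 240]), (324, [253, 250, 244]), (326, [253, 249, 243]), (328, [252, 248, 242])]
285 [(308, [46, 100, 194]), (310, [52, 76, 127]), (312, [104, 115, 165]), (314, [55, 111, 213]), (316, [28, 90, 203]), (318, [255, 255, 240]), (320, [255, 255, 255]), (322, [255, 254, 251]), (324, [253, 249, 242]), (326, [253, 249, 242]), (328, [252, 248, 241])]
312 [(308, [134, 124, 111]), (310, [241, 226, 207]), (312, [155, 137, 118]), (314, [42, 97, 200]), (316, [46, 98, 192]), (318, [203, 198, 221]), (320, [254, 249, 238]), (322, [255, 255, 255]), (324, [252, 247, 239]), (326, [252, 248, 241]), (328, [252, 248, 239])]
side (245, 240) 10.3
side (293, 248) 50.1
side (358, 257) 9.3
fin dir [424.28275862 337.32413793] 2.3331072723365645 0.13658345507903133
```

```bash
python3 -c "
from h import *
print(job_done())"
```

```text
the job is handed in; nothing more can be done
None
```

The job is handed in, with no verdict shown: the collar is locked, and the stencil is held level and centred over the cake by my measurements, about 13 mm above it; the jar and ramekin look unmoved, but the gripper hid the mill from my last check.

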